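# Move the queue of hub parts to the stall rack in reverse order

## Task

The four bicycle parts in the wooden cradles wait in the order they came in, but the grey steel rack is worked from its other end: move all four into the rack in reverse order, so that the part now at the left end of the row finishes in the right-end stall, the second from the left in the second stall from the right, and so on. Each part must finish standing upright, the same way up as now, on the floor of its own stall, in the middle of it.

Things in the scene. Friction and masses are not known exactly. Their poses are not given: they have to be found in the camera images.
- hub_center (a point): bare aluminium wheel hub shell, a spool: 64 mm tall, round flanges 46 mm in diameter at bottom (8 mm thick) and top (10 mm thick), ringed with small spoke holes, and a 28 mm waist between them; about 0.16 kg. Gripped from above, the fingers hold it by the top flange. The reading's point is its centre, half-way up, on its upright axis; z along that axis, any turn about it. Loose, stands upright on the cradle floor at the start.
- freehub_center (a point): dark steel freehub body, a cylinder 44 mm tall and 33 mm in diameter with nine bright ribs (36 mm over the ribs, ribs are look only); about 0.14 kg. The reading's point is its centre, half-way up, on its upright axis; z along that axis, any turn about it. Loose, stands upright on the cradle floor at the start.
- cup_center (a point): steel bottom-bracket cup: 34 mm tall, a 44 mm diameter flange in its lowest 10 mm and a 34 mm diameter cylinder above; about 0.10 kg. Grip it by the upper cylinder. The reading's point is its centre, half-way up, on its upright axis; z along that axis, any turn about it. Loose, stands upright on the cradle floor at the start.
- sleeve_center (a point): slim aluminium spacer sleeve: 56 mm tall, 24 mm in diameter, dark bore on top; about 0.06 kg. The reading's point is its centre, half-way up, on its upright axis; z along that axis, any turn about it. Loose, stands upright on the cradle floor at the start.
- cradle_hub: a square light-wood cradle (62 x 62 mm), fixed, one of four identical ones side by side on the plywood board; it is the one in which the hub shell stands at the start. Origin at the centre of its underside, on top of the board; z up, y along the row. Its floor is 6 mm above its origin; 4 mm thick cheeks on its y sides rise 16 mm above the origin, it is open to front and back (x)
- cradle_freehub: a square light-wood cradle (62 x 62 mm), fixed, one of four identical ones side by side on the plywood board; it is the one in which the freehub body stands at the start. Origin at the centre of its underside, on top of the board; z up, y along the row. Its floor is 6 mm above its origin; 4 mm thick cheeks on its y sides rise 16 mm above the origin, it is open to front and back (x)
- cradle_cup: a square light-wood cradle (62 x 62 mm), fixed, one of four identical ones side by side on the plywood board; it is the one in which the bottom-bracket cup stands at the start. Origin at the centre of its underside, on top of the board; z up, y along the row. Its floor is 6 mm above its origin; 4 mm thick cheeks on its y sides rise 16 mm above the origin, it is open to front and back (x)
- cradle_sleeve: a square light-wood cradle (62 x 62 mm), fixed, one of four identical ones side by side on the plywood board; it is the one in which the spacer sleeve stands at the start. Origin at the centre of its underside, on top of the board; z up, y along the row. Its floor is 6 mm above its origin; 4 mm thick cheeks on its y sides rise 16 mm above the origin, it is open to front and back (x)
- board: the plywood board under the cradles, 70 (x) x 290 (y) x 12 mm, fixed. Origin at the centre of its underside on the bench; y runs along the row, towards the robot's left. The four cradle centres lie at y = -102, -34, +34 and +102 mm. At each start either the board or the rack is the nearer to the robot; the two rows lie roughly parallel (each turned up to 10 degrees)
- rack: grey painted steel stall rack, empty at the start, fixed: base 70 (x) x 290 (y) x 10 mm with five upright dividers 3 mm thick, rising 30 mm above the base (40 mm above the bench), forming four stalls open to top, front and back (x). Origin at the centre of its underside on the bench; y runs along the row, towards the robot's left. Stall centres at y = -102, -34, +34 and +102 mm, stall floor at z = 10 mm, 65 mm clear between dividers
Mind the look-alikes: they are no part of the job. Leave any pink or yellow look-alike of the part that bears hub_center alone. What is shaped like the part that bears cup_center but blue or turquoise is not meant.

How it is judged (in metres and radians):
At the end, for the whole second after the job is handed in: Each part stands in the stall that mirrors its starting cradle (left end to right end and so on): within 15 mm of the rack's centre line front to back, 22 mm of the stall's centre along the row, on the floor within 5 mm, upright within 0.12 rad, the same way up, at rest (((y of cradle_hub in the frame of board between -0.122 and -0.082 m and y of hub_center in the frame of rack between 0.08 and 0.124 m) or (y of cradle_hub in the frame of board between -0.054 and -0.014 m and y of hub_center in the frame of rack between 0.012 and 0.056 m) or (y of cradle_hub in the frame of board between 0.014 and 0.054 m and y of hub_center in the frame of rack between -0.056 and -0.012 m) or (y of cradle_hub in the frame of board between 0.082 and 0.122 m and y of hub_center in the frame of rack between -0.124 and -0.08 m)) and x of hub_center in the frame of rack between -0.015 and 0.015 m and z of hub_center in the frame of rack between 0.037 and 0.047 m and angle between each of hub_center, freehub_center, cup_center, sleeve_center's own z axis and vertical below 0.12 rad and linear speed of each of hub, freehub, cup, sleeve below 0.02 m/s and ((y of cradle_freehub in the frame of board between -0.122 and -0.082 m and y of freehub_center in the frame of rack between 0.08 and 0.124 m) or (y of cradle_freehub in the frame of board between -0.054 and -0.014 m and y of freehub_center in the frame of rack between 0.012 and 0.056 m) or (y of cradle_freehub in the frame of board between 0.014 and 0.054 m and y of freehub_center in the frame of rack between -0.056 and -0.012 m) or (y of cradle_freehub in the frame of board between 0.082 and 0.122 m and y of freehub_center in the frame of rack between -0.124 and -0.08 m)) and x of freehub_center in the frame of rack between -0.015 and 0.015 m and z of freehub_center in the frame of rack between 0.027 and 0.037 m and ((y of cradle_cup in the frame of board between -0.122 and -0.082 m and y of cup_center in the frame of rack between 0.08 and 0.124 m) or (y of cradle_cup in the frame of board between -0.054 and -0.014 m and y of cup_center in the frame of rack between 0.012 and 0.056 m) or (y of cradle_cup in the frame of board between 0.014 and 0.054 m and y of cup_center in the frame of rack between -0.056 and -0.012 m) or (y of cradle_cup in the frame of board between 0.082 and 0.122 m and y of cup_center in the frame of rack between -0.124 and -0.08 m)) and x of cup_center in the frame of rack between -0.015 and 0.015 m and z of cup_center in the frame of rack between 0.022 and 0.032 m and ((y of cradle_sleeve in the frame of board between -0.122 and -0.082 m and y of sleeve_center in the frame of rack between 0.08 and 0.124 m) or (y of cradle_sleeve in the frame of board between -0.054 and -0.014 m and y of sleeve_center in the frame of rack between 0.012 and 0.056 m) or (y of cradle_sleeve in the frame of board between 0.014 and 0.054 m and y of sleeve_center in the frame of rack between -0.056 and -0.012 m) or (y of cradle_sleeve in the frame of board between 0.082 and 0.122 m and y of sleeve_center in the frame of rack between -0.124 and -0.08 m)) and x of sleeve_center in the frame of rack between -0.015 and 0.015 m and z of sleeve_center in the frame of rack between 0.033 and 0.043 m); the robot touches nothing.
It also fails if it takes over 112 s, if anything falls off the work surface, if the arm or the gripper's body presses on something with over 40 N, if the wrist force passes 120 N, or if a joint passes its speed limit or range.

## Robot

A 6-joint arm with a two-finger parallel gripper is mounted at the origin on the work surface. World frame = base frame: x ahead of the robot, y to its left, z up, the work surface at z = 0. Lengths are in m, angles in degrees, forces in N, time in s.
With the tool pointing down it reaches from about 0.35 to 0.875 m from the base axis. Payload 4.2 kg.
Tool frame: the origin (TCP) lies between the finger pads; the fingertips stand 19 mm ahead of it and the grasp point (between the pads) is the TCP; z points along the fingers, y is the line along which they close (so a half turn about z gives the same grasp; the last joint's range is limited). The gripper opens to 87 mm and grips with 3 to 60 N. Pads are 19 mm wide; open, the fingers measure 117 mm over their backs; the gripper's body (75 mm by 190 mm) begins 51 mm behind the grasp point.
Start: joints at [81.967, 22.042, 0.453, 0, -68.411, -14.817], TCP at [0.243, 0.576, 0.242] pointing down, gripper open.
Joint ranges: [-179.83, 179.83], [-69.29, 118.12], [-61.27, 80.66], [-181.25, 117.63], [-171.15, -9.14], [-177.46, 177.46]. Speed limits (degrees/s): [159.86, 159.86, 180, 180, 180, 180].

## Interface

Orientations are given as a 3x3 rotation matrix whose columns are the frame's x, y, z axes.
In Python, from station import r gives the robot as it stands.
- The arm moves only by the tool drive_tool, never from a script. Its argument "steps" is one flat list of numbers, 7 for each row, row after row: the turn, a rotation vector about the tool's x, y, z in rad, then the shift along the tool's x, y, z in m, then the opening, from 0 (shut) to 1 (fully open). A call has 1 to 10 rows; each row shifts and turns the commanded pose from where the row before left it, along the tool's axes as they then stand; what a row does not reach is not made up. A row lasts 1/12 s, in which the tool goes at most 41.7 mm and 7.16 degrees, less where a joint would pass 70% of its speed; a pose out of reach is approached as far as the arm can. A call is refused whole if a number of a shift passes 0.0417 or a number of a turn 0.125, either way. A call with a gripper value outside its range is refused whole. The fingers move at their own pace and stop on an object; the grip force is fixed at half the most. Time passes only in rows, so rows that do not move let the fingers close. It gives the time, the measured TCP pose, the force, the opening and the grip force at its end, in the units of the state.
- r.sense(): the state, without advancing time (a new reading comes with each control period).
- r.capture(name): name is "scene" or "top"; returns the picture (400x640x3 uint8, blue, green, red); there is no depth.
- r.camera_params(name): a dict with "camera_matrix" (3x3 intrinsics, pixels), "k1" (the pictures are not rectified: a ray, as slopes to the right and down, at radius r is drawn at 1 + k1 r^2 times it, then the intrinsics apply), "extrinsics" (4x4, takes a point from world to camera coordinates). Camera axes: x right, y down, z forward; pixel columns grow to the right and rows downward; lengths in m; the calibration is good to about 2 mm. A picture is of the moment at which its call begins. camera_params takes no time and is no camera call.
- r.finish_job(): hands the job in; it is judged then, once.
The state is a dict: "time_s": time; "joints": joint angles; "joint_velocities": joint speeds; "effort": joint torques, N m; "tcp_pos": TCP position; "ee_rot": TCP orientation; "wrist_force": force on the tool from outside, world axes, zero at the start; "moment": the same for the moment, N m; "gripper_width": opening from 0.0 (shut) to 1.0 (fully open); "gripper_force": force on a finger pad.
Only numpy, scipy, OpenCV 4.12 (cv2) and the standard library are available. Lean on these libraries where they do the work, as an engineer would, in place of code of your own. Each camera call takes 0.05 s, during which the arm holds its last target. There are 200 camera calls.

## Working session

There is one attempt and no reset: what is moved stays moved. The work goes in short steps, Python scripts to look and compute and a tool call to move; the robot and the scene stay as the last step left them, time stands still between calls to the robot, and variables do not carry over. Pictures are saved under pics/ and viewed, at most 14 in all, crops included, and the job is handed in when it is done.

Besides the shell and the picture viewer there is one more tool, called after "Emit:" by a JSON object that holds its "method" and its "body". drive_tool: Moves the arm, as the interface text tells. Its arguments: {"type":"object","properties":{"steps":{"type":"array"}},"required":["steps"]}

```bash
ls; mkdir -p pics; python3 - <<'E'
from station import r
import cv2
for n in ("scene","top"):
    cv2.imwrite(f"pics/{n}0.png",r.capture(n)); p=r.camera_params(n); print(n,p)
s=r.sense();print(s)
E
```

```text
pics
scene {'camera_matrix': array([[404.31962688,   0.        , 320.86339679],
       [  0.        , 404.31962688, 201.72492253],
       [  0.        ,   0.        ,   1.        ]]), 'k1': 0.007242344274875615, 'extrinsics': array([[-0.20770586,  0.97813048,  0.01091052,  0.12774895],
       [ 0.66741883,  0.14986288, -0.7294472 , -0.34025086],
       [-0.71512962, -0.14422857, -0.6839501 ,  1.12847272],
       [ 0.        ,  0.        ,  0.        ,  1.        ]])}
top {'camera_matrix': array([[386.30720074,   0.        , 314.8275357 ],
       [  0.        , 386.30720074, 193.03500228],
       [  0.        ,   0.        ,   1.        ]]), 'k1': -0.06591683478787312, 'extrinsics': array([[ 1.69147602e-02, -9.99856923e-01,  1.57537308e-04,
        -1.60144079e-02],
       [-9.81782659e-01, -1.66388171e-02, -1.89277471e-01,
         6.18449041e-01],
       [ 1.89253011e-01,  3.04691564e-03, -9.81923629e-01,
         6.83852298e-01],
       [ 0.00000000e+00,  0.00000000e+00,  0.00000000e+00,
         1.00000000e+00]])}
{'time_s': 0.1, 'joints': array([ 8.19641048e+01,  2.20870383e+01,  3.89179010e-01, -2.37358729e-02,
       -6.84129007e+01, -1.48161029e+01]), 'joint_velocities': array([-0.02516003, -0.12703441,  0.26363229,  0.20415345, -0.00102897,
       -0.04559407]), 'effort': array([-2.75555531e-04, -3.91687953e+01,  1.87936217e+01,  4.23197597e+00,
        1.34901100e-02, -7.10441941e-05]), 'tcp_pos': array([0.24252074, 0.57549258, 0.2405766 ]), 'ee_rot': array([[ 9.21451781e-01, -3.88492202e-01, -6.51663639e-04],
       [-3.88492729e-01, -9.21449911e-01, -1.86026386e-03],
       [ 1.22222602e-04,  1.96731004e-03, -9.99998057e-01]]), 'wrist_force': array([ 0.21976006, -0.16864998, -1.07040436]), 'moment': array([0.0677249 , 0.03049266, 0.01617929]), 'gripper_force': 0.0, 'gripper_width': 1.0006053800743728}
```

View pics/top0.png

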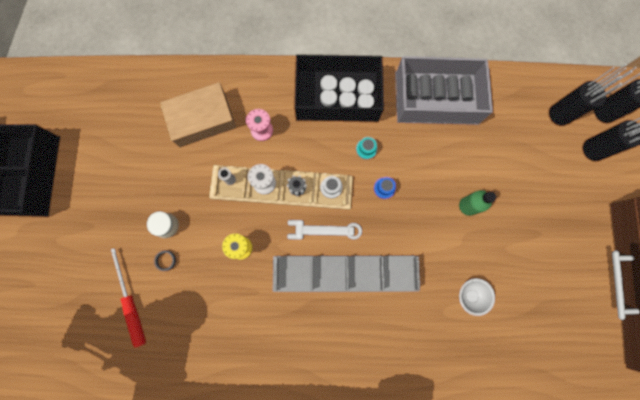

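View pics/scene0.png

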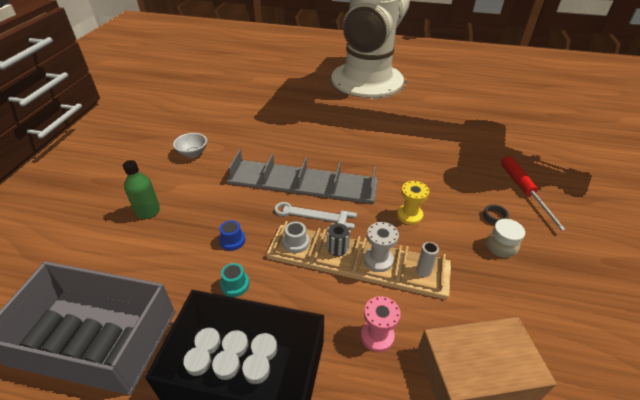

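The top view (image up = +x, left = +y) shows the cradles, left to right: sleeve (226,175), hub (261,178), freehub (297,185) and cup (332,185). The rack is nearer the robot, from (274,273) to (420,273). The look-alikes are pink, yellow, blue and turquoise. Next I'll zoom in to measure.

```bash
python3 - <<'E'
import cv2
a=cv2.imread("pics/top0.png")[155:215,200:360];b=cv2.imread("pics/top0.png")[245:300,265:425]
f=lambda a:cv2.resize(a,None,fx=5,fy=5,interpolation=cv2.INTER_CUBIC)
import numpy as np
cv2.imwrite("pics/crop1.png",np.vstack([f(a),f(b)]))
E
```

```text
(no output)
```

View pics/crop1.png

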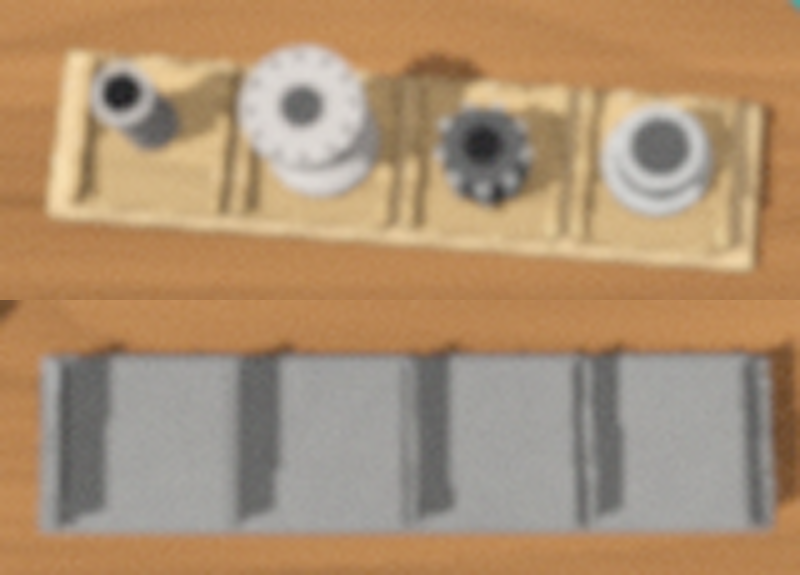

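The crop shows the part top centres at crop pixels sleeve (121,93), hub (303,106), freehub (483,145) and cup (660,147). The rack base corners are (40,532), (772,532), (771,355) and (40,355). The board's near corners are (48,213) and (752,268). I'll cross-check these with the scene camera.

```bash
cat > h.py <<'E'
import numpy as np, cv2
from scipy.optimize import least_squares
from station import r
def proj(n,P):
    p=r.camera_params(n);E=p["extrinsics"]
    return cv2.projectPoints(np.float64(P).reshape(-1,1,3),cv2.Rodrigues(E[:3,:3])[0],E[:3,3],p["camera_matrix"],np.array([p["k1"],0,0,0]))[0][:,0]
def ray(n,uv,z):
    p=r.camera_params(n);E=p["extrinsics"]
    q=cv2.undistortPoints(np.float64(uv).reshape(-1,1,2),p["camera_matrix"],np.array([p["k1"],0,0,0]))[:,0]
    d=np.c_[q,np.ones(len(q))]@E[:3,:3];c=-E[:3,:3].T@E[:3,3]
    return c+d*((np.reshape(z,-1)-c[2])/d[:,2])[:,None]
def frame(x,L): # L local pts
    c,s=np.cos(x[2]),np.sin(x[2]);L=np.float64(L)
    return np.c_[x[0]+c*L[:,0]-s*L[:,1],x[1]+s*L[:,0]+c*L[:,1],L[:,2]]
E
python3 - <<'E'
from h import *
c=lambda P,o:(np.float64(P)+.5)/5-.5+o
tops=c([(121,93),(303,106),(483,145),(660,147)],(200,155))
H=[.074,.082,.062,.052]
P=ray("top",tops,H);print("tops",P.round(4));print("scene pred",proj("scene",P).round(1))
rk=c(np.float64([(40,532),(772,532),(771,355),(40,355)])-(0,300),(265,245))
L=[(-.035,.145,.01),(-.035,-.145,.01),(.035,-.145,.01),(.035,.145,.01)]
f=least_squares(lambda x:(proj("top",frame(x,L))-rk).ravel(),[.35,0,0]);X=f.x;print("rack",X,f.fun.round(2))
print("scene rack",proj("scene",frame(X,L)).round(1))
S=frame(X,[(0,y,.01) for y in(.102,.034,-.034,-.102)]);print("stalls L->R",S.round(4))
b=ray("top",c([(48,213),(752,268)],(200,155)),.012);print("board near corners",b.round(4),np.linalg.norm(b[1]-b[0]),np.degrees(np.arctan2(*(b[0]-b[1])[:2]))*-1)
im=r.capture("scene")
for p in proj("scene",P):cv2.circle(im,tuple(int(round(v*16)) for v in p),16,(0,0,255),-1,cv2.LINE_AA,4)
for p in proj("scene",np.vstack([frame(X,L),S])):cv2.circle(im,tuple(int(round(v*16)) for v in p),16,(0,255,0),-1,cv2.LINE_AA,4)
cv2.imwrite("pics/chk.png",cv2.resize(im[140:310,215:460],None,fx=3.2,fy=3.2,interpolation=cv2.INTER_CUBIC))
E
```

```text
tops [[ 0.6514  0.1689  0.074 ]
 [ 0.6455  0.0977  0.082 ]
 [ 0.636   0.0306  0.062 ]
 [ 0.6385 -0.0379  0.052 ]]
scene pred [[430.  247. ]
 [382.  232.5]
 [337.8 229.8]
 [294.8 228.4]]
rack [ 0.46718085 -0.06977565  0.01426627] [-0.21  0.21  0.46  0.2  -0.76 -0.13  0.51 -0.27]
scene rack [[377.  176.9]
 [237.8 158.5]
 [225.6 179.7]
 [373.5 200.4]]
stalls L->R [[ 0.4657  0.0322  0.01  ]
 [ 0.4667 -0.0358  0.01  ]
 [ 0.4677 -0.1038  0.01  ]
 [ 0.4686 -0.1718  0.01  ]]
board near corners [[ 0.6153  0.2113  0.012 ]
 [ 0.5975 -0.0774  0.012 ]] 0.28926349267914137 -3.5284083817842165
```

View pics/chk.png

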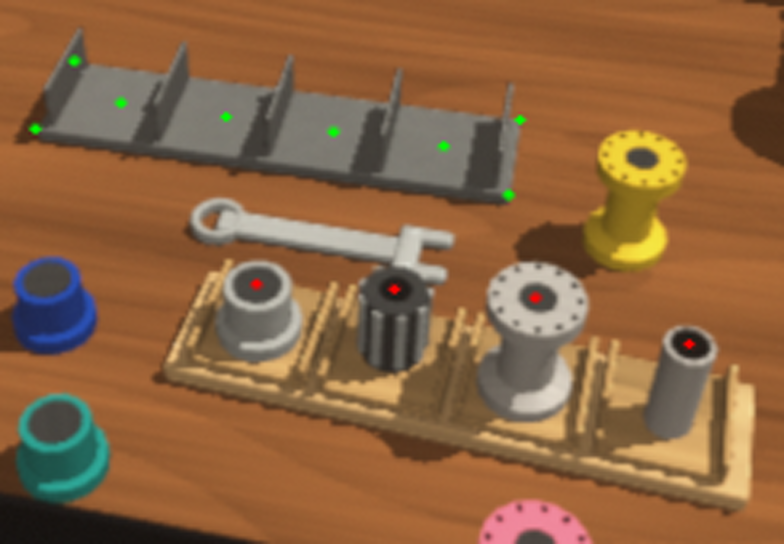

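The predicted points fall on the features in the scene view: the tops (red) and the rack corners and stall centres (green). The measurements agree, so I'll turn the tool until its y is along world -x.

Emit:
{"method": "drive_tool", "body": {"steps": [0,0,0.1172,0,0,0,1,0,0,0.1172,0,0,0,1,0,0,0.1172,0,0,0,1,0,0,0.1172,0,0,0,1,0,0,0.1172,0,0,0,1,0,0,0.1172,0,0,0,1,0,0,0.1172,0,0,0,1,0,0,0.1172,0,0,0,1,0,0,0.1172,0,0,0,1,0,0,0.1172,0,0,0,1]}}

```text
time_s: 0.98
tcp_pos: [0.2426, 0.5757, 0.2411]
ee_rot: [[-0.006, -1.0, -0.0], [-1.0, 0.006, -0.001], [0.001, 0.0, -1.0]]
wrist_force: [0.0, -0.1, -1.1]
gripper_width: 0.996
gripper_force: 0.0
```

Emit:
{"method": "drive_tool", "body": {"steps": [0,0,0,0.026,-0.026,0,1,0,0,0,0.026,-0.026,0,1,0,0,0,0.026,-0.026,0,1,0,0,0,0.026,-0.026,0,1,0,0,0,0.026,-0.026,0,1,0,0,0,0.026,-0.026,0,1,0,0,0,0.026,-0.026,0,1,0,0,0,0.026,-0.026,0,1,0,0,0,0,0,0,1,0,0,0,0,0,0,1]}}

```text
time_s: 1.82
tcp_pos: [0.4517, 0.3663, 0.2412]
ee_rot: [[-0.004, -1.0, -0.001], [-1.0, 0.004, -0.0], [0.0, 0.001, -1.0]]
wrist_force: [0.6, -0.1, -0.1]
gripper_width: 1.001
gripper_force: 0.0
```

Emit:
{"method": "drive_tool", "body": {"steps": [0,0,0,0.0247,-0.025,0,1,0,0,0,0.0247,-0.025,0,1,0,0,0,0.0247,-0.025,0,1,0,0,0,0.0247,-0.025,0,1,0,0,0,0.0247,-0.025,0,1,0,0,0,0.0247,-0.025,0,1,0,0,0,0.0247,-0.025,0,1,0,0,0,0.0247,-0.025,0,1,0,0,0,0,0,0.02,1,0,0,0,0,0,0.02,1]}}

```text
time_s: 2.65
tcp_pos: [0.6521, 0.1702, 0.2015]
ee_rot: [[-0.002, -1.0, 0.002], [-1.0, 0.002, 0.001], [-0.001, -0.002, -1.0]]
wrist_force: [-1.1, 0.3, -0.6]
gripper_width: 0.999
gripper_force: 0.0
```

Emit:
{"method": "drive_tool", "body": {"steps": [0,0,0,0.001,0,0.02,1,0,0,0,0,0,0.025,1,0,0,0,0,0,0.025,1,0,0,0,0,0,0.025,1,0,0,0,0,0,0.02,1,0,0,0,0,0,0.015,1,0,0,0,0,0,0.012,1,0,0,0,0,0,0,1,0,0,0,0,0,0,0,0,0,0,0,0,0,0]}}

```text
time_s: 3.48
tcp_pos: [0.6514, 0.1702, 0.0607]
ee_rot: [[0.001, -1.0, 0.002], [-1.0, -0.001, 0.001], [-0.001, -0.002, -1.0]]
wrist_force: [1.1, -0.3, 0.1]
gripper_width: 0.923
gripper_force: 0.0
```

Emit:
{"method": "drive_tool", "body": {"steps": [0,0,0,0,0,0,0,0,0,0,0,0,0,0,0,0,0,0,0,0,0,0,0,0,0,0,0,0,0,0,0,0,0,0,0,0,0,0,0,0,0,0]}}

```text
time_s: 3.98
tcp_pos: [0.6507, 0.1693, 0.0597]
ee_rot: [[-0.0, -1.0, 0.0], [-1.0, 0.0, 0.0], [-0.0, -0.0, -1.0]]
wrist_force: [-0.3, -0.2, -0.4]
gripper_width: 0.479
gripper_force: 0.0
```

Emit:
{"method": "drive_tool", "body": {"steps": [0,0,0,0,0,0,0,0,0,0,0,0,0,0,0,0,0,0,0,0,0,0,0,0,0,0,0,0,0,0,0,0,0,0,0,0,0,0,0,0,0,0]}}

```text
time_s: 4.48
tcp_pos: [0.6508, 0.1694, 0.0596]
ee_rot: [[0.0, -1.0, 0.0], [-1.0, -0.0, 0.0], [-0.0, -0.0, -1.0]]
wrist_force: [-0.8, 1.0, 1.1]
gripper_width: 0.267
gripper_force: 29.9
```

Emit:
{"method": "drive_tool", "body": {"steps": [0,0,0,0,0,-0.01,0,0,0,0,0,0,-0.025,0,0,0,0,0,0,-0.025,0,0,0,0,0,0,-0.025,0,0,0,0,0,0,-0.015,0,0,0,0,0.012,0.006,0,0,0,0,0,0.024,0.013,0,0,0,0,0,0.024,0.013,0,0,0,0,0,0.024,0.013,0,0,0,0,0,0.024,0.013,0,0]}}

```text
time_s: 5.32
tcp_pos: [0.5906, 0.0597, 0.1587]
ee_rot: [[-0.0, -1.0, -0.002], [-1.0, 0.0, -0.0], [0.0, 0.002, -1.0]]
wrist_force: [0.5, -0.2, -0.4]
gripper_width: 0.268
gripper_force: 29.9
```

Emit:
{"method": "drive_tool", "body": {"steps": [0,0,0,0.025,0.013,0,0,0,0,0,0.025,0.013,0,0,0,0,0,0.025,0.013,0,0,0,0,0,0.025,0.013,0,0,0,0,0,0.025,0.013,0,0,0,0,0,0.025,0.013,0,0,0,0,0,0.025,0.013,0,0,0,0,0,0.025,0.013,0,0,0,0,0,0.025,0.013,0,0,0,0,0,0,0,0,0]}}

```text
time_s: 6.15
tcp_pos: [0.4715, -0.1665, 0.1588]
ee_rot: [[-0.005, -1.0, -0.004], [-1.0, 0.005, 0.001], [-0.001, 0.004, -1.0]]
wrist_force: [-0.4, 0.5, -1.5]
gripper_width: 0.27
gripper_force: 29.9
```

Emit:
{"method": "drive_tool", "body": {"steps": [0,0,0,0.005,0.003,0.01,0,0,0,0,0,0,0.02,0,0,0,0,0,0,0.02,0,0,0,0,0,0,0.015,0,0,0,0,0,0,0,0,0,0,0,0,0,0,0]}}

```text
time_s: 6.65
tcp_pos: [0.4716, -0.1687, 0.0939]
ee_rot: [[-0.0, -1.0, -0.003], [-1.0, 0.0, 0.0], [-0.0, 0.003, -1.0]]
wrist_force: [0.1, -0.7, -0.4]
gripper_width: 0.271
gripper_force: 29.9
```

Emit:
{"method": "drive_tool", "body": {"steps": [0,0,0,0.003,0.003,0.016,0,0,0,0,0,0,0.012,0,0,0,0,0,0,0.008,0,0,0,0,0,0,0.005,0,0,0,0,0,0,0,0,0,0,0,0,0,0,0]}}

```text
time_s: 7.15
tcp_pos: [0.4702, -0.1717, 0.0541]
ee_rot: [[0.0, -1.0, 0.001], [-1.0, -0.0, -0.0], [0.0, -0.001, -1.0]]
wrist_force: [-0.2, 0.1, -1.0]
gripper_width: 0.268
gripper_force: 29.9
```

Emit:
{"method": "drive_tool", "body": {"steps": [0,0,0,0,0.0015,0.0015,0,0,0,0,0,0,0,0,0,0,0,0,0,0,0,0,0,0,0,0,0,0.6,0,0,0,0,0,0,0.6,0,0,0,0,0,0,0.6,0,0,0,0,0,0,0.6,0,0,0,0,0,0,0.6,0,0,0,0,0,0,0.6,0,0,0,0,0,0,0.6]}}

```text
time_s: 7.98
tcp_pos: [0.4682, -0.1717, 0.0521]
ee_rot: [[0.0, -1.0, 0.0], [-1.0, -0.0, -0.0], [0.0, -0.0, -1.0]]
wrist_force: [-0.4, -0.2, 0.1]
gripper_width: 0.592
gripper_force: 0.0
```

Emit:
{"method": "drive_tool", "body": {"steps": [0,0,0,0,0,-0.01,0.8,0,0,0,0,0,-0.025,1,0,0,0,0,0,-0.025,1,0,0,0,0,0,-0.03,1,0,0,0,0,0,-0.025,1,0,0,0,-0.01,-0.007,-0.005,1,0,0,0,-0.024,-0.016,0,1,0,0,0,-0.025,-0.0165,0,1,0,0,0,-0.025,-0.0165,0,1,0,0,0,-0.025,-0.0165,0,1]}}

```text
time_s: 8.82
tcp_pos: [0.541, -0.0612, 0.1716]
ee_rot: [[-0.0, -1.0, -0.001], [-1.0, 0.0, 0.0], [-0.0, 0.001, -1.0]]
wrist_force: [1.3, 0.2, -0.0]
gripper_width: 0.998
gripper_force: 0.0
```

Emit:
{"method": "drive_tool", "body": {"steps": [0,0,0,-0.025,-0.0165,0,1,0,0,0,-0.025,-0.0165,0,1,0,0,0,-0.025,-0.0165,0,1,0,0,0,-0.025,-0.0165,0,1,0,0,0,-0.025,-0.0165,0,1,0,0,0,-0.02,-0.013,0,1,0,0,0,-0.0104,-0.0068,0,1,0,0,0,0,0,0,1,0,0,0,0,0,0.01,1,0,0,0,0,0,0.01,1]}}

```text
time_s: 9.65
tcp_pos: [0.6423, 0.0921, 0.1514]
ee_rot: [[-0.001, -1.0, -0.0], [-1.0, 0.001, 0.0], [-0.0, 0.0, -1.0]]
wrist_force: [-0.2, -0.5, -0.5]
gripper_width: 1.001
gripper_force: 0.0
```

Emit:
{"method": "drive_tool", "body": {"steps": [0,0,0,-0.0055,-0.003,0.005,1,0,0,0,0,0,0.02,1,0,0,0,0,0,0.02,1,0,0,0,0,0,0.018,1,0,0,0,0,0,0.01,1,0,0,0,0,0,0.001,1,0,0,0,0,0,0,0,0,0,0,0,0,0,0,0,0,0,0,0,0,0,0,0,0,0,0,0,0]}}

```text
time_s: 10.48
tcp_pos: [0.6466, 0.0984, 0.0794]
ee_rot: [[0.0, -1.0, 0.002], [-1.0, -0.0, 0.001], [-0.001, -0.002, -1.0]]
wrist_force: [0.5, 0.2, 0.8]
gripper_width: 0.783
gripper_force: 0.0
```

Emit:
{"method": "drive_tool", "body": {"steps": [0,0,0,0,0,0,0,0,0,0,0,0,0,0,0,0,0,0,0,0,0,0,0,0,0,0,0,0,0,0,0,0,0,0,0,0,0,0,0,0,0,0]}}

```text
time_s: 10.98
tcp_pos: [0.6462, 0.0983, 0.0783]
ee_rot: [[0.0, -1.0, 0.001], [-1.0, -0.0, 0.0], [-0.0, -0.001, -1.0]]
wrist_force: [0.2, 1.2, 2.2]
gripper_width: 0.519
gripper_force: 30.0
```

Emit:
{"method": "drive_tool", "body": {"steps": [0,0,0,0,0,-0.008,0,0,0,0,0,0,-0.02,0,0,0,0,0,0,-0.025,0,0,0,0,0,0,-0.022,0,0,0,0,0,0,-0.015,0,0,0,0,0.01,0.009,0,0,0,0,0,0.02,0.018,0,0,0,0,0,0.022,0.019,0,0,0,0,0,0.022,0.019,0,0,0,0,0,0.022,0.019,0,0]}}

```text
time_s: 11.82
tcp_pos: [0.5606, 0.0014, 0.1681]
ee_rot: [[0.0, -1.0, -0.001], [-1.0, -0.0, 0.0], [-0.0, 0.001, -1.0]]
wrist_force: [0.3, -0.7, -1.2]
gripper_width: 0.513
gripper_force: 30.0
```

Emit:
{"method": "drive_tool", "body": {"steps": [0,0,0,0.022,0.019,0,0,0,0,0,0.022,0.019,0,0,0,0,0,0.022,0.019,0,0,0,0,0,0.02,0.019,0,0,0,0,0,0.012,0.012,0,0,0,0,0,0.006,0.006,0,0,0,0,0,0,0,0.01,0,0,0,0,0,0,0.02,0,0,0,0,0,0,0.01,0,0,0,0,0,0,0,0]}}

```text
time_s: 12.65
tcp_pos: [0.467, -0.1014, 0.1261]
ee_rot: [[-0.0, -1.0, -0.004], [-1.0, 0.0, 0.0], [-0.0, 0.004, -1.0]]
wrist_force: [-0.5, 0.7, -1.2]
gripper_width: 0.514
gripper_force: 30.0
```

Down by 0.055 to 0.071, then open.

Emit:
{"method": "drive_tool", "body": {"steps": [0,0,0,0.002,0,0.01,0,0,0,0,0,0,0.018,0,0,0,0,0,0,0.014,0,0,0,0,0,0,0.007,0,0,0,0,0,0,0.0045,0,0,0,0,0,0,0,0,0,0,0,0,0,0,0]}}

```text
time_s: 13.23
tcp_pos: [0.4687, -0.1036, 0.0751]
ee_rot: [[0.001, -1.0, 0.001], [-1.0, -0.001, -0.0], [0.0, -0.001, -1.0]]
wrist_force: [0.4, 0.8, -1.6]
gripper_width: 0.515
gripper_force: 30.0
```

Emit:
{"method": "drive_tool", "body": {"steps": [0,0,0,0,0,0.0025,0,0,0,0,0,0,0,0,0,0,0,0,0,0,0,0,0,0,0,0,0,0,0,0,0,0,0,0,0]}}

```text
time_s: 13.65
tcp_pos: [0.4681, -0.1038, 0.0723]
ee_rot: [[-0.0, -1.0, 0.001], [-1.0, 0.0, 0.0], [-0.0, -0.001, -1.0]]
wrist_force: [0.2, 0.2, -1.4]
gripper_width: 0.518
gripper_force: 30.0
```

Emit:
{"method": "drive_tool", "body": {"steps": [0,0,0,0,0,0.001,0,0,0,0,0,0,0,0,0,0,0,0,0,0,0,0,0,0,0,0,0,1,0,0,0,0,0,0,1,0,0,0,0,0,0,1,0,0,0,0,0,0,1,0,0,0,0,0,0,1,0,0,0,0,0,-0.01,1,0,0,0,0,0,-0.025,1]}}

```text
time_s: 14.48
tcp_pos: [0.4656, -0.1038, 0.1038]
ee_rot: [[-0.001, -1.0, -0.008], [-1.0, 0.001, -0.0], [0.0, 0.008, -1.0]]
wrist_force: [0.9, -0.5, -0.3]
gripper_width: 0.948
gripper_force: 0.0
```

Emit:
{"method": "drive_tool", "body": {"steps": [0,0,0,0,0,-0.025,1,0,0,0,0,0,-0.025,1,0,0,0,0,0,-0.01,1,0,0,0,-0.008,-0.01,0,1,0,0,0,-0.02,-0.025,0,1,0,0,0,-0.024,-0.03,0,1,0,0,0,-0.024,-0.03,0,1,0,0,0,-0.024,-0.03,0,1,0,0,0,-0.02,-0.025,0,1,0,0,0,-0.01,-0.012,0,1]}}

```text
time_s: 15.32
tcp_pos: [0.6328, 0.0292, 0.1641]
ee_rot: [[0.002, -1.0, -0.0], [-1.0, -0.002, -0.0], [0.0, 0.0, -1.0]]
wrist_force: [0.7, -0.1, -0.0]
gripper_width: 0.998
gripper_force: 0.0
```

Emit:
{"method": "drive_tool", "body": {"steps": [0,0,0,-0.0035,-0.005,0.01,1,0,0,0,0,0,0.025,1,0,0,0,0,0,0.025,1,0,0,0,0,0,0.025,1,0,0,0,0,0,0.02,1,0,0,0,0,0,0.01,1,0,0,0,0,0,0.001,1,0,0,0,0,0,0,0,0,0,0,0,0,0,0,0,0,0,0,0,0,0]}}

```text
time_s: 16.15
tcp_pos: [0.6359, 0.0299, 0.0516]
ee_rot: [[0.0, -1.0, 0.003], [-1.0, -0.0, 0.001], [-0.001, -0.003, -1.0]]
wrist_force: [-0.1, 0.2, 0.6]
gripper_width: 0.85
gripper_force: 0.0
```

Emit:
{"method": "drive_tool", "body": {"steps": [0,0,0,0,0,0,0,0,0,0,0,0,0,0,0,0,0,0,0,0,0,0,0,0,0,0,0,0,0,0,0,0,0,0,0,0,0,0,0,0,0,0,0,0,0,0,0,0,0]}}

```text
time_s: 16.73
tcp_pos: [0.6353, 0.0298, 0.0502]
ee_rot: [[0.0, -1.0, 0.001], [-1.0, -0.0, 0.0], [-0.0, -0.001, -1.0]]
wrist_force: [1.1, 0.3, 0.2]
gripper_width: 0.37
gripper_force: 30.0
```

Emit:
{"method": "drive_tool", "body": {"steps": [0,0,0,0,0,-0.01,0,0,0,0,0,0,-0.025,0,0,0,0,0,0,-0.03,0,0,0,0,0,0,-0.025,0,0,0,0,0,0,-0.01,0,0,0,0,0.004,0.01,0,0,0,0,0,0.009,0.022,0,0,0,0,0,0.009,0.024,0,0,0,0,0,0.009,0.024,0,0,0,0,0,0.009,0.024,0,0]}}

```text
time_s: 17.57
tcp_pos: [0.529, -0.0107, 0.1492]
ee_rot: [[-0.0, -1.0, -0.002], [-1.0, 0.0, -0.0], [0.0, 0.002, -1.0]]
wrist_force: [0.7, -0.4, -1.3]
gripper_width: 0.371
gripper_force: 30.0
```

Emit:
{"method": "drive_tool", "body": {"steps": [0,0,0,0.009,0.024,0,0,0,0,0,0.008,0.022,0,0,0,0,0,0.006,0.012,0,0,0,0,0,0.0025,0.006,0,0,0,0,0,0,0,0.01,0,0,0,0,0,0,0.025,0,0,0,0,0,0,0.025,0,0,0,0,0,0,0.015,0,0,0,0,0,0,0,0,0,0,0,0,0,0,0]}}

```text
time_s: 18.4
tcp_pos: [0.467, -0.0358, 0.0745]
ee_rot: [[0.0, -1.0, -0.002], [-1.0, -0.0, -0.001], [0.001, 0.002, -1.0]]
wrist_force: [0.5, 0.0, -0.5]
gripper_width: 0.376
gripper_force: 30.0
```

Emit:
{"method": "drive_tool", "body": {"steps": [0,0,0,0,0,0.01,0,0,0,0,0,0,0.01,0,0,0,0,0,0,0.006,0,0,0,0,0,0,0.004,0,0,0,0,0,0,0,0,0,0,0,0,0,0,0,0,0,0,0,0,0,0,0,0,0,0,0,0,0]}}

```text
time_s: 19.07
tcp_pos: [0.4674, -0.0357, 0.0456]
ee_rot: [[0.0, -1.0, 0.001], [-1.0, -0.0, 0.0], [-0.0, -0.001, -1.0]]
wrist_force: [0.4, 0.1, -0.3]
gripper_width: 0.372
gripper_force: 30.0
```

Emit:
{"method": "drive_tool", "body": {"steps": [0,0,0,0,0,0.002,0,0,0,0,0,0,0,0,0,0,0,0,0,0,0,0,0,0,0,0,0,0,0,0,0,0,0,0,1,0,0,0,0,0,0,1,0,0,0,0,0,0,1,0,0,0,0,0,0,1,0,0,0,0,0,0,1,0,0,0,0,0,-0.01,1]}}

```text
time_s: 19.9
tcp_pos: [0.4657, -0.036, 0.0519]
ee_rot: [[-0.0, -1.0, -0.004], [-1.0, 0.0, -0.001], [0.001, 0.004, -1.0]]
wrist_force: [0.4, -0.0, -0.5]
gripper_width: 0.738
gripper_force: 0.0
```

Emit:
{"method": "drive_tool", "body": {"steps": [0,0,0,0,0,-0.025,1,0,0,0,0,0,-0.025,1,0,0,0,0,0,-0.025,1,0,0,0,0,0,-0.01,1,0,0,0,0,-0.015,0,1,0,0,0,0,-0.03,0,1,0,0,0,0,-0.035,0,1,0,0,0,0.001,-0.035,0,1,0,0,0,0.001,-0.035,0,1,0,0,0,0,-0.018,0,1]}}

```text
time_s: 20.73
tcp_pos: [0.6384, -0.038, 0.1377]
ee_rot: [[0.0, -1.0, 0.002], [-1.0, -0.0, -0.0], [0.0, -0.002, -1.0]]
wrist_force: [-0.1, -0.2, 0.2]
gripper_width: 0.998
gripper_force: 0.0
```

Emit:
{"method": "drive_tool", "body": {"steps": [0,0,0,0,-0.0025,0.01,1,0,0,0,0,0,0.025,1,0,0,0,0,0,0.025,1,0,0,0,0,0,0.018,1,0,0,0,0,0,0.006,1,0,0,0,0,0,0.002,1,0,0,0,0,0,0,1,0,0,0,0,0,0,1]}}

```text
time_s: 21.4
tcp_pos: [0.6381, -0.0376, 0.0534]
ee_rot: [[0.0, -1.0, 0.002], [-1.0, -0.0, 0.0], [-0.0, -0.002, -1.0]]
wrist_force: [0.4, -0.3, -0.0]
gripper_width: 1.001
gripper_force: 0.0
```

Emit:
{"method": "drive_tool", "body": {"steps": [0,0,0,0,0,0.0025,1,0,0,0,0,0,0,1,0,0,0,0,0,0,0,0,0,0,0,0,0,0,0,0,0,0,0,0,0,0,0,0,0,0,0,0,0,0,0,0,0,0,0,0,0,0,0,0,0,0,0,0,0,0,0,0,0,0,0,0,0,0,0,0]}}

```text
time_s: 22.23
tcp_pos: [0.6374, -0.0378, 0.0495]
ee_rot: [[-0.0, -1.0, -0.0], [-1.0, 0.0, -0.0], [0.0, 0.0, -1.0]]
wrist_force: [-0.4, 0.4, 0.5]
gripper_width: 0.477
gripper_force: 0.0
```

Emit:
{"method": "drive_tool", "body": {"steps": [0,0,0,0,0,0,0,0,0,0,0,0,0,0,0,0,0,0,0,0,0,0,0,0,0,0,0,0]}}

```text
time_s: 22.57
tcp_pos: [0.6376, -0.0377, 0.0496]
ee_rot: [[0.0, -1.0, 0.0], [-1.0, -0.0, 0.0], [-0.0, -0.0, -1.0]]
wrist_force: [0.6, -0.7, -0.4]
gripper_width: 0.378
gripper_force: 30.3
```

Emit:
{"method": "drive_tool", "body": {"steps": [0,0,0,0,0,-0.01,0,0,0,0,0,0,-0.025,0,0,0,0,0,0,-0.03,0,0,0,0,0,0,-0.025,0,0,0,0,0,0,-0.01,0,0,0,0,-0.004,0.01,0,0,0,0,0,-0.009,0.022,0,0,0,0,0,-0.01,0.024,0,0,0,0,0,-0.01,0.024,0,0,0,0,0,-0.01,0.024,0,0]}}

```text
time_s: 23.4
tcp_pos: [0.5315, 0.0053, 0.1488]
ee_rot: [[-0.001, -1.0, -0.002], [-1.0, 0.001, -0.0], [0.0, 0.002, -1.0]]
wrist_force: [1.0, 0.9, -0.9]
gripper_width: 0.371
gripper_force: 30.3
```

Emit:
{"method": "drive_tool", "body": {"steps": [0,0,0,-0.01,0.024,0,0,0,0,0,-0.009,0.022,0,0,0,0,0,-0.005,0.014,0,0,0,0,0,-0.003,0.008,0,0,0,0,0,0,0,0.01,0,0,0,0,0,0,0.025,0,0,0,0,0,0,0.025,0,0,0,0,0,0,0.015,0,0,0,0,0,0,0,0,0,0,0,0,0,0,0]}}

```text
time_s: 24.23
tcp_pos: [0.4654, 0.032, 0.074]
ee_rot: [[0.0, -1.0, -0.002], [-1.0, -0.0, -0.001], [0.001, 0.002, -1.0]]
wrist_force: [-0.2, -0.8, -1.2]
gripper_width: 0.374
gripper_force: 30.3
```

Emit:
{"method": "drive_tool", "body": {"steps": [0,0,0,0,0,0.01,0,0,0,0,0,0,0.01,0,0,0,0,0,0,0.006,0,0,0,0,0,0,0.004,0,0,0,0,0,0,0,0,0,0,0,0,0,0,0,0,0,0,0,0,0,0,0,0,0,0,0,0,0]}}

```text
time_s: 24.9
tcp_pos: [0.4659, 0.0324, 0.0451]
ee_rot: [[0.0, -1.0, 0.001], [-1.0, -0.0, 0.0], [-0.0, -0.001, -1.0]]
wrist_force: [0.6, 0.3, -1.4]
gripper_width: 0.376
gripper_force: 30.3
```

Emit:
{"method": "drive_tool", "body": {"steps": [0,0,0,0,0,0.002,0,0,0,0,0,0,0,0,0,0,0,0,0,0,0,0,0,0,0,0,0,0,0,0,0,0,0,0,1,0,0,0,0,0,0,1,0,0,0,0,0,0,1,0,0,0,0,0,0,1,0,0,0,0,0,0,1,0,0,0,0,0,-0.01,1]}}

```text
time_s: 25.73
tcp_pos: [0.4643, 0.0318, 0.0514]
ee_rot: [[-0.0, -1.0, -0.004], [-1.0, 0.0, -0.001], [0.001, 0.004, -1.0]]
wrist_force: [0.1, -0.5, -0.9]
gripper_width: 0.747
gripper_force: 0.0
```

Emit:
{"method": "drive_tool", "body": {"steps": [0,0,0,0,0,-0.025,1,0,0,0,0,0,-0.025,1,0,0,0,0,0,-0.025,1,0,0,0,0,0,-0.02,1,0,0,0,-0.03,0,-0.01,1,0,0,0,-0.04,0,0,1,0,0,0,-0.04,0,0,1,0,0,0,-0.04,0,0,1,0,0,0,-0.04,0,0,1,0,0,0,-0.02,0,0,1]}}

```text
time_s: 26.57
tcp_pos: [0.4657, 0.2461, 0.1578]
ee_rot: [[0.003, -1.0, 0.002], [-1.0, -0.003, 0.001], [-0.001, -0.002, -1.0]]
wrist_force: [1.6, -0.5, 0.2]
gripper_width: 0.997
gripper_force: 0.0
```

```bash
python3 - <<'E'
from h import *
f=lambda a:cv2.resize(a,(700,290),interpolation=cv2.INTER_CUBIC)
T=r.capture("top");S=r.capture("scene")
cv2.imwrite("pics/end.png",np.vstack([f(T[230:302,260:434]),f(S[130:212,210:408])]))
E
```

```text
(no output)
```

View pics/end.png

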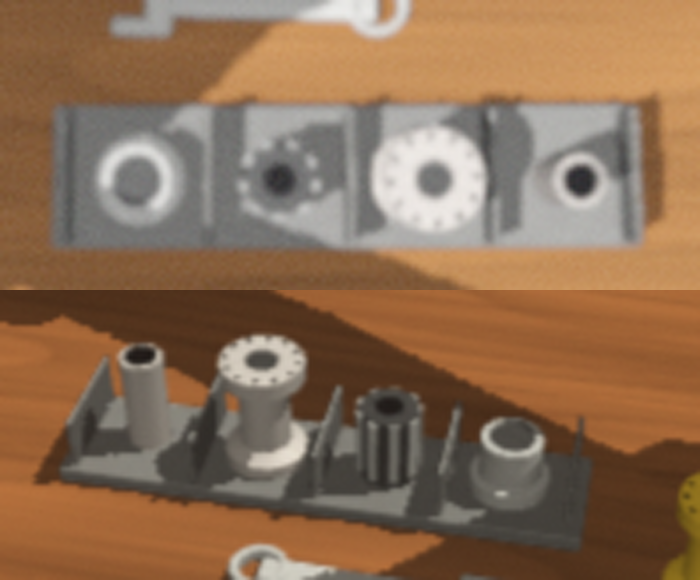

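The final view shows all four parts upright and centred in the rack. From the left, as seen by the robot, they are cup (138,180), freehub (280,180), hub (432,178) and sleeve (580,180), which is the reverse of the starting order. I'll let the arm settle, then hand in.

Emit:
{"method": "drive_tool", "body": {"steps": [0,0,0,0,0,0,1,0,0,0,0,0,0,1,0,0,0,0,0,0,1,0,0,0,0,0,0,1]}}

```text
time_s: 27.0
tcp_pos: [0.4654, 0.2411, 0.1576]
ee_rot: [[-0.001, -1.0, -0.0], [-1.0, 0.001, -0.0], [0.0, 0.0, -1.0]]
wrist_force: [-0.3, -0.8, -0.6]
gripper_width: 1.0
gripper_force: 0.0
```

```bash
python3 -c "
from station import r
print(r.finish_job())"
```

```text
the job is handed in; nothing more can be done
None
```

All four parts now stand upright in the rack in reverse order (left to right: cup, freehub, hub, sleeve), confirmed in the last camera views; the job was handed in at about 27 s, and no verdict was returned.

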